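# Lay out the tools on the tool board by length

### The job

Lay the torch and the three screwdrivers in the four bays of the plywood tool board, one to a bay, in order of length: the shortest in the bay at the green-button end, the longest at the black-button end. Lay each one straight along the middle of its bay with the middle of its handle (for the torch, the middle of the torch) on the bay's blue line, and the screwdriver handles towards the front edge, nearest the robot. Leave the two spray cans and the tape measure where they are.

Things in the scene. Friction and masses are not known exactly. Their poses are not given: they have to be found in the camera images.
- tool_board: plywood tool board fixed to the bench, 250 mm (x) by 330 mm (y) and 12 mm thick; origin at the centre of its underside, z up. Its front edge, nearest the robot, is at -x. Four bays lie side by side, each running along x, with centre lines at y = +102, +34, -34 and -102 mm; each has a blue line across it (6 mm broad, 50 mm long, painted, centred at x = -55 mm). Three dark ribs, 8 mm wide, 10 mm high and from x = 35 to 115 mm, part the bays at y = -68, 0 and +68 mm
- green_mark (a point): bright green round button fixed on the tool board near one end of the row of bays (y = +144 or -144 mm in the board's frame, x = 65 mm), 30 mm across and 10 mm high; this point is at its top. A like black button sits at the other end. Which end is green changes from start to start
- torch_grip (a point): small black torch with a red tail cap, 137 mm long, the shortest of the four tools, lying on the bench; this point is its centre, half-way up (17.5 mm above what it lies on). About 32 mm wide where gripped (36 mm at the head) and 35 mm high; y runs along its length, z is up; it does not roll. 0.12 kg
- yellow_driver_grip (a point): screwdriver with a yellow handle and thin steel shank, 170 mm long overall, lying on the bench. This point is the middle of its handle, half-way up (12.5 mm above what it lies on). Handle about 26 mm wide, 25 to 28 mm high and 76 mm long, to be gripped across its width. The point's +y axis runs along the tool towards the butt of the handle (the shank points to -y), z is up. 0.09 kg
- red_driver_grip (a point): screwdriver with a red handle and thin steel shank, 210 mm long overall, lying on the bench. This point is the middle of its handle, half-way up (12.5 mm above what it lies on). Handle about 26 mm wide, 25 to 28 mm high and 94 mm long, to be gripped across its width. The point's +y axis runs along the tool towards the butt of the handle (the shank points to -y), z is up. 0.09 kg
- orange_driver_grip (a point): screwdriver with an orange handle and thin steel shank, 240 mm long overall, lying on the bench. This point is the middle of its handle, half-way up (12.5 mm above what it lies on). Handle about 26 mm wide, 25 to 28 mm high and 108 mm long, to be gripped across its width. The point's +y axis runs along the tool towards the butt of the handle (the shank points to -y), z is up. 0.09 kg
- green_can: spray can with a green cap, 59 mm across, 225 mm tall, standing at the back of the bench: a bystander; origin at the centre of its underside
- orange_can: red and yellow spray can, 54 mm across, 176 mm tall, standing at the back: a bystander; origin at the centre of its underside
- tape_measure: yellow tape measure lying on its side, 68 x 80 x 38 mm, at the back: a bystander; origin at the centre of its underside

How it is judged:
By the outcome, as a careful person would: the job done as asked, in the order asked, and still so for the second after the job is handed in, with the robot touching nothing.
It also fails if it takes over 128 s, if anything falls off the work surface, if the arm or the gripper's body presses on something with over 40 N, if the wrist force passes 120 N, or if a joint passes its speed limit or range.

### The arm

A 7-joint arm with a two-finger parallel gripper is mounted at the origin on a cart in front of the work surface, level with it; the furniture and walls round the work are solid. World frame = base frame: x ahead of the robot, y to its left, z up, the work surface at z = 0. Lengths are in mm, angles in rad, forces in N, time in s.
With the tool pointing down it reaches from about 350 to 900 mm from the base axis. Payload 19.9 kg.
Tool frame: the origin (TCP) lies midway between the tips of the shut fingers; the grasp point (between the pads) lies 19 mm behind it; z points along the fingers, y is the line along which they close (so a half turn about z gives the same grasp; the last joint's range is limited). The gripper opens to 94 mm and grips with 3 to 60 N. Pads are 16 mm wide; open, the fingers measure 119 mm over their backs; the gripper's body (75 mm by 177 mm) begins 78 mm behind the grasp point.
Start: joints at [-1.232, 0.417, -0.01, 1.614, 0.005, 1.111, -0.053], TCP at [231.698, 580.442, 184.425] pointing down, gripper open.
Joint ranges: [-2.81, 2.81], [-0.39, 2.02], [-1.27, 1.25], [0.06, 2.57], [-1.19, 4.33], [0.19, 2], [-2.82, 2.82]. Speed limits (rad/s): [1.89, 1.89, 2.39, 2.39, 3.01, 3.01, 3.01].

### API

Orientations are given as a unit quaternion [x, y, z, w].
In Python, from plant import manip gives the robot as it stands. The module is installed in compiled form; this text tells all that it offers.
- The arm moves only by the shell command python3 -m crank 'ROWS' [FORCE]. ROWS is text: rows parted by semicolons, each of 5 numbers parted by spaces: the shift along the tool's x, y, z in cm, then the turn about the tool's z in degrees, then the finger opening in cm, from 0 to 9.4. A call has 1 to 10 rows; each row is the pose to reach, as a shift and turn from the pose commanded when the call began, along the tool's axes at that moment; what a row does not reach only later rows make up. A row lasts 1/8 s, in which the tool goes at most 62.5 mm and 10.7 degrees, less where a joint would pass 70% of its speed; a pose out of reach is approached as far as the arm can. A call with a gripper value outside its range is refused whole. The fingers move at their own pace and stop on an object; FORCE is the grip in N (left out, the last holds). Time passes only in rows, so rows that repeat a pose let the fingers close. It gives the time, the measured TCP pose, the force, the opening and the grip force at its end, in the units of the state.
- manip.state(): the state, without advancing time (a new reading comes with each control period).
- manip.capture(name): name is "scene" or "top" or "wrist"; returns a dict with "image" (480x640x3 uint8, red, green, blue), "fx", "fy", "cx", "cy" (pixels), "camera_from_world" (4x4, takes a point from world to camera coordinates). Camera axes: x right, y up, looking along -z (the intrinsics and any distortion apply to the point x, -y, -z); pixel columns grow to the right and rows downward; lengths in mm; the calibration is good to about 2 mm. The wrist camera is an equidistant fisheye: a pixel r from the principal point sees the ray r / f radians off the axis. A picture is of the moment at which its call begins. There is no depth.
- manip.job_done(): hands the job in; it is judged then, once.
The state is a dict: "clock": time; "joint_pos": joint angles; "dq": joint speeds; "effort": joint torques, N m; "eef_pos": TCP position; "ee_rot": TCP orientation; "force": force on the tool from outside, world axes, zero at the start; "ft_torque": the same for the moment, N m; "gripper_width": finger opening in mm; "gripper_force": force on a finger pad.
Only numpy, scipy, OpenCV 4.12 (cv2) and the standard library are available. Lean on these libraries where they do the work, as an engineer would, in place of code of your own. Each camera call takes 0.05 s, during which the arm holds its last target. There are 200 camera calls.

## Working session

There is one attempt and no reset: what is moved stays moved. The work goes in short steps, Python scripts to look and compute and a shell command to move; the robot and the scene stay as the last step left them, time stands still between calls to the robot, and variables do not carry over. Pictures are saved under pics/ and viewed, at most 14 in all, crops included, and the job is handed in when it is done.

```bash
mkdir -p pics
python3 - <<'E'
from plant import manip
import cv2, numpy as np
s=manip.state(); print({k:np.round(v,3).tolist() for k,v in s.items()})
for n in("top","scene"):
    c=manip.capture(n); cv2.imwrite(f"pics/{n}0.png",c["image"][:,:,::-1])
    print(n,{k:np.round(v,3).tolist() for k,v in c.items() if k!="image"})
E
```

```text
{'clock': 0.0, 'joint_pos': [-1.233, 0.418, -0.01, 1.614, 0.005, 1.111, -0.053], 'dq': [0.0, 0.001, -0.001, 0.002, -0.003, 0.003, 0.0], 'effort': [-0.0, -85.126, 0.639, -42.599, -0.049, 0.019, 0.0], 'eef_pos': [231.545, 580.098, 183.819], 'ee_rot': [0.189, 0.982, -0.001, -0.0], 'force': [-0.162, 0.512, 0.267], 'ft_torque': [-0.049, 0.004, 0.029], 'gripper_force': 0.0, 'gripper_width': 93.812}
top {'fx': 538.561, 'fy': 538.561, 'cx': 321.473, 'cy': 241.703, 'camera_from_world': [[-0.024, -1.0, 0.01, -6.036], [0.998, -0.024, 0.049, -591.71], [-0.049, 0.012, 0.999, -1286.049], [0.0, 0.0, 0.0, 1.0]]}
scene {'fx': 580.382, 'fy': 580.382, 'cx': 316.173, 'cy': 232.984, 'camera_from_world': [[0.728, -0.685, 0.022, -445.146], [0.353, 0.403, 0.844, -240.618], [-0.588, -0.607, 0.535, -1299.366], [0.0, 0.0, 0.0, 1.0]]}
```

View pics/top0.png

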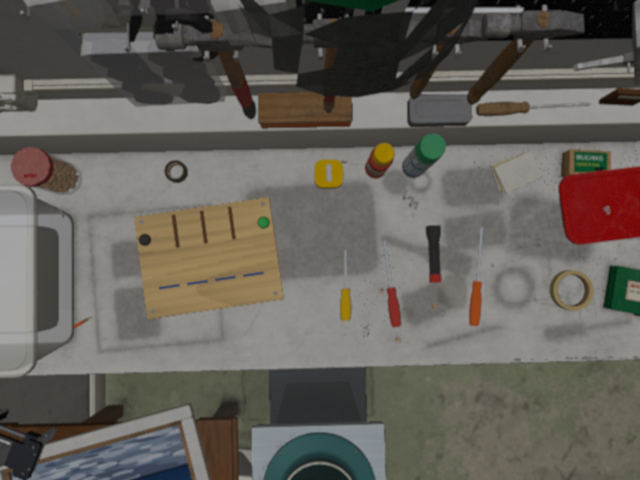

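View pics/scene0.png

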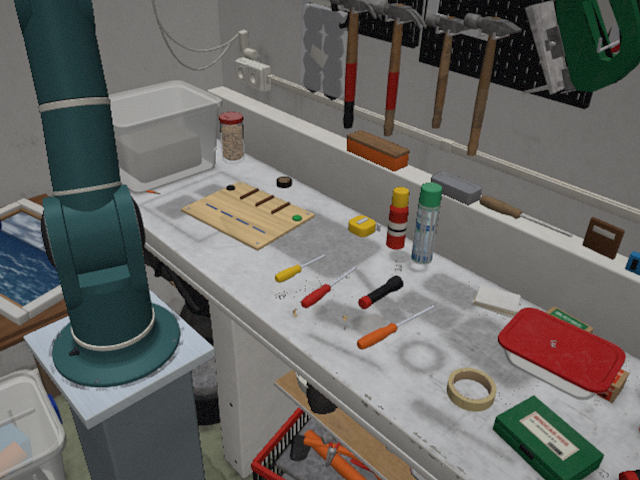

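The top view shows the board at about (210,258), with the green button at (264,223), which is the −y end, and black at (145,240). The blue lines run along row ~280. The yellow handle is at (346,304), red (394,307), torch (434,254) and orange (476,303), with all the handles toward the robot. The order from the −y end is therefore torch, yellow, red, orange.

```bash
cat > h.py <<'E'
import cv2, numpy as np
from plant import manip
def grab(n,f=None):
    c=manip.capture(n)
    if f: cv2.imwrite(f"pics/{f}.png",c["image"][:,:,::-1])
    c["hsv"]=cv2.cvtColor(c["image"],cv2.COLOR_RGB2HSV).astype(int); c["fish"]=n=="wrist"; return c
def cast(c,uv,z):
    uv=np.atleast_2d(uv).astype(float); d=(uv-[c["cx"],c["cy"]])/[c["fx"],c["fy"]]
    if c["fish"]:
        r=np.linalg.norm(d,axis=1,keepdims=True); d=np.hstack([d*np.sinc(0)*np.sin(r)/np.maximum(r,1e-9),np.cos(r)])
    else: d=np.hstack([d,np.ones((len(d),1))])
    d=d*[1,-1,-1]; M=c["camera_from_world"]; R=M[:3,:3]; o=-R.T@M[:3,3]; w=d@R
    return o[:2]+w[:,:2]*((z-o[2])/w[:,2:])
def mask(c,h0,h1,s0=0,v0=0,s1=255,v1=255):
    H,S,V=np.moveaxis(c["hsv"],2,0); hm=(H>=h0)&(H<=h1) if h0<=h1 else (H>=h0)|(H<=h1)
    return (hm&(S>=s0)&(S<=s1)&(V>=v0)&(V<=v1)).astype(np.uint8)
def blobs(m,box,amin=8):
    x0,y0,x1,y1=box; k=np.zeros_like(m); k[y0:y1,x0:x1]=m[y0:y1,x0:x1]
    n,l,st,ce=cv2.connectedComponentsWithStats(k)
    return sorted([(st[i,4],ce[i],np.argwhere(l==i)[:,::-1]) for i in range(1,n) if st[i,4]>=amin],key=lambda b:-b[0])
def axis(P):
    """bounding-rectangle centre, length, width, axis angle (deg, of long side) of world xy points"""
    (c,(w,h),a)=cv2.minAreaRect(P.astype(np.float32))
    if h>w: a+=90; w,h=h,w
    return np.round(c,1),round(w,1),round(h,1),round((a+180)%180,1)
E
python3 - <<'E'
from h import *
c=grab("top")
for nm,px in dict(yel=(346,304),red=(394,307),ora=(476,303),tail=(436,277),body=(434,250),grn=(264,223),blk=(145,240),blue=(197,281)).items():
    print(nm,c["hsv"][px[1],px[0]])
for nm,b,m,z in [("yel",(335,285,360,325),mask(c,18,35,150,60),12.5),("red",(380,283,410,330),mask(c,170,6,120,50),12.5),("ora",(462,278,490,330),mask(c,3,16,150,60),12.5),
  ("torch",(422,220,448,286),mask(c,0,179,0,0,255,60)|mask(c,170,6,120,50),17.5),("tail",(422,260,448,286),mask(c,170,6,120,50),17.5),("grn",(255,212,275,235),mask(c,45,85,100,40),22),("blk",(135,230,155,250),mask(c,0,179,0,0,255,60),22)]:
    for a,ce,p in blobs(m,b)[:1]: print(nm,a,ce.round(1),axis(cast(c,p,z)),cast(c,ce,z).round(1))
for a,ce,p in blobs(mask(c,100,130,60,30),(150,265,270,295)): print("blue",a,ce.round(1),cast(c,ce,12).round(1))
E
```

```text
yel [ 24 240 154]
red [  1 177 128]
ora [ 11 212 149]
tail [  1 192 129]
body [150   7  38]
grn [ 66 169 124]
blk [18 28 45]
blue [167  18  98]
yel 263 [345.2 304.7] (array([440.1, -74.5]), 71.9, 21.7, 178.5) [[438.5 -73.6]]
red 327 [393.5 307.6] (array([ 430.5, -189.9]), 92.1, 23.3, 5.4) [[ 428.5 -189.8]]
ora 380 [475.2 303.7] (array([ 434.8, -387.8]), 102.7, 23.1, 173.0) [[ 432.9 -387.5]]
torch 585 [433.8 252.2] (array([ 556.5, -289.6]), 132.9, 29.5, 179.1) [[ 559.5 -290.6]]
tail 84 [434.9 277.6] (array([ 498.5, -291.4]), 24.2, 16.8, 88.6) [[ 498.3 -291.1]]
grn 96 [263.  221.9] (array([641.8, 119.1]), 23.9, 23.8, 43.7) [[641.9 119.1]]
blk 87 [144.6 239.4] (array([606.4, 402. ]), 23.9, 21.6, 88.6) [[606.7 403. ]]
blue 20 [197.2 282. ] [[501.6 280.9]]
blue 20 [168.6 286.2] [[493.3 349.7]]
blue 19 [252.9 273.7] [[518.2 146.6]]
blue 19 [225.  277.9] [[509.9 214. ]]
```

```bash
cat >> h.py <<'E'
from scipy.spatial.transform import Rotation as Ro
def go(x,y,z,yang):
    """cm shift in tool axes and turn (deg) to put TCP at xyz with tool y at world angle yang (mod 180)"""
    s=manip.state(); R=Ro.from_quat(s["ee_rot"]).as_matrix()
    d=R.T@(np.array([x,y,z])-s["eef_pos"])/10; a=np.degrees(np.arctan2(R[1,1],R[0,1]))
    t=-((yang-a+90)%180-90); print("shift",d.round(2),"turn",round(t,1),"| at",np.round(s["eef_pos"],1),"yang",round(a,1),"tilt z",R[:,2].round(3),"q7",round(s["joint_pos"][6],2),"t",round(s["clock"],1),"w",round(s["gripper_width"],1))
E
python3 -c "
from h import *
go(440,-74.5,150,88.5)"
```

```text
shift [-43.62 -53.07   3.45] turn -20.3 | at [231.6 580.2 184. ] yang 68.2 tilt z [-0.    -0.001 -1.   ] q7 -0.05 t 0.1 w 93.8
```

```bash
python3 -m crank '-4.4 -5.3 0.5 -2 6; -8.8 -10.6 1 -4 6; -13.2 -15.9 1.5 -7 6; -17.6 -21.2 2 -9 6; -22 -26.5 2.5 -12 6; -26.2 -31.8 3 -14 6; -30.5 -37.1 3.4 -16 6; -35 -42.5 3.4 -18 6; -39.5 -48 3.4 -20.3 6; -43.6 -53.1 3.4 -20.3 6' && python3 -c "
from h import *
go(440,-74.5,150,88.5)"
```

```text
clock: 1.4
eef_pos: [421.3, -16.0, 151.0]
ee_rot: [0.012, 1.0, 0.0, 0.0]
force: [1.1, 1.3, -0.3]
gripper_width: 59.7
gripper_force: 0.0
shift [-2.02 -5.81  0.1 ] turn 0.1 | at [421.3 -16.  151. ] yang 88.6 tilt z [ 0.001  0.    -1.   ] q7 1.56 t 1.4 w 59.7
```

```bash
python3 -m crank '0 0 0 0 6; 0 0 0 0 6' >/dev/null
python3 - <<'E'
from h import *
go(440,-74.5,150,88.5)
c=grab("wrist","w1")
print(c["fx"],c["cx"],c["cy"],c["camera_from_world"].round(2).tolist())
E
```

```text
shift [-2.08 -6.03  0.06] turn 0.0 | at [420.7 -13.7 150.6] yang 88.5 tilt z [-0. -0. -1.] q7 1.55 t 1.6 w 59.6
371.64829954431775 321.16100895801 236.87893599294753 [[0.03, 1.0, 0.0, 2.02], [-0.96, 0.02, -0.27, 423.96], [-0.27, 0.01, 0.96, -244.85], [0.0, 0.0, 0.0, 1.0]]
```

View pics/w1.png

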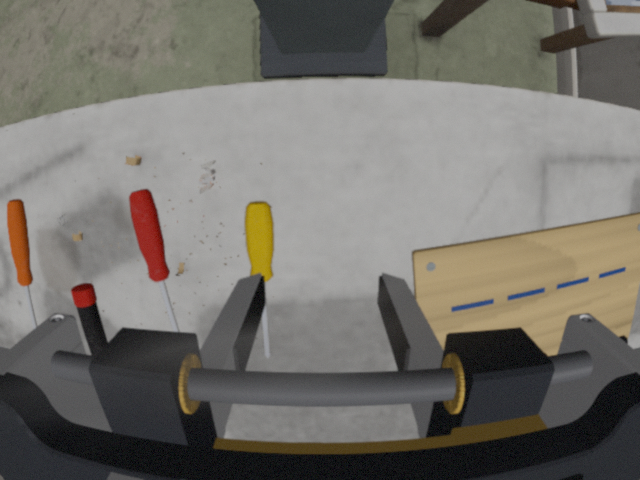

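The wrist view shows yellow at (259,240), red at (149,235) and orange at (20,243), all clear of the fingers. I'll measure all three and the blue lines from this frame.

Run:
```python
from h import *
c=grab("wrist")
for nm,b,m in [("yel",(235,195,285,290),mask(c,18,35,150,60)),("red",(120,180,180,290),mask(c,170,6,120,50)),("ora",(0,190,45,295),mask(c,3,16,150,60))]:
    a,ce,p=blobs(m,b)[0]; print(nm,a,ce.round(1),axis(cast(c,p,12.5)),cast(c,ce,12.5).round(1))
for a,ce,p in blobs(mask(c,100,130,80,30),(430,255,640,325),30): print("blue",a,ce.round(1),cast(c,ce,12).round(1))
go(440,-74.5,60,88.5)
```

```text
yel 1732 [258.8 238. ] (array([440.7, -73.4]), 78.4, 25.2, 176.6) [[436.6 -72.3]]
red 1996 [147.9 233. ] (array([ 432.1, -189.7]), 96.3, 29.9, 5.5) [[ 428.6 -189.2]]
ora 1306 [ 18.6 240.1] (array([ 436.4, -388.9]), 111.4, 35.4, 172.6) [[ 432.  -386.9]]
blue 137 [471.3 305.2] [[517.8 147.4]]
blue 122 [525.2 293.9] [[509.4 215. ]]
blue 93 [571.3 283. ] [[501.1 281.9]]
blue 74 [611.1 272.7] [[492.8 350.1]]
shift [-2.08 -6.1   9.07] turn 0.1 | at [420.7 -13.  150.7] yang 88.6 tilt z [-0.  0. -1.] q7 1.55 t 1.8 w 59.9
```

```bash
python3 -m crank '-1 -3 0 1 6; -2.1 -6.05 2 1 6; -2.1 -6.05 7 1 6; -2.1 -6.05 11 1 6; -2.1 -6.05 13.5 1 6; -2.1 -6.05 14.4 1 6; -2.1 -6.05 14.6 1 6; -2.1 -6.05 14.6 1 6' 25 && python3 -c "
from h import *
go(440.4,-74,4,87.5)"
```

```text
clock: 2.75
eef_pos: [441.0, -74.8, 5.6]
ee_rot: [0.021, 1.0, 0.0, 0.001]
force: [0.3, -0.1, 0.3]
gripper_width: 60.1
gripper_force: 0.0
shift [0.06 0.08 0.16] turn 0.1 | at [441.  -74.8   5.6] yang 87.6 tilt z [ 0.001  0.    -1.   ] q7 1.9 t 2.8 w 60.1
```

```bash
python3 -m crank '0 0 0.1 0 1; 0 0 0.1 0 1; 0 0 0.1 0 1; 0 0 0.1 0 1; 0 0 0.1 0 1; 0 0 0.1 0 1' 25 && python3 -m crank '0 0 -2 0 1; 0 0 -6 0 1; 0 0 -9 0 1; 0 0 -9 0 1' && python3 -c "
from h import *
go(509.7,214.5,95,97)"
```

```text
clock: 3.5
eef_pos: [441.3, -75.2, 4.4]
ee_rot: [0.022, 1.0, -0.0, 0.001]
force: [-0.3, -0.6, 14.2]
gripper_width: 10.5
gripper_force: 7.1
clock: 4.0
eef_pos: [441.6, -75.0, 95.5]
ee_rot: [0.021, 1.0, 0.0, 0.002]
force: [-0.1, -0.4, -1.0]
gripper_width: 10.0
gripper_force: 0.0
shift [-5.56 29.21  0.08] turn -9.5 | at [441.6 -75.   95.5] yang 87.5 tilt z [ 0.004  0.    -1.   ] q7 1.79 t 4.0 w 10.0
```

Run:
```python
from h import *
c=grab("wrist","w2")
c=grab("scene"); cv2.imwrite("pics/s2.png",cv2.resize(c["image"][210:370,220:420,::-1],None,fx=3,fy=3))
```

```text
(no output)
```

View pics/w2.png

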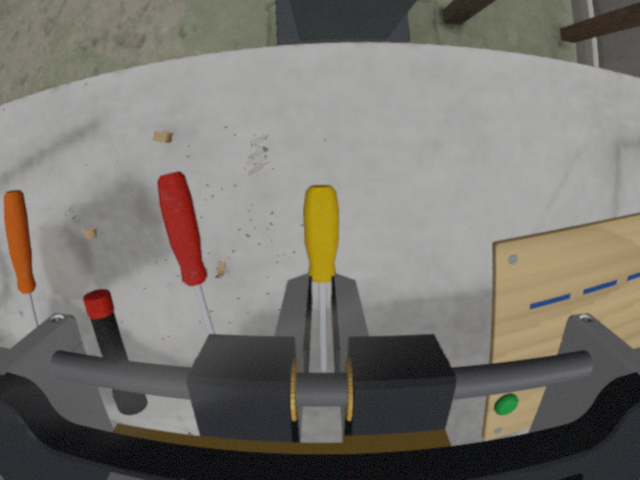

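View pics/s2.png

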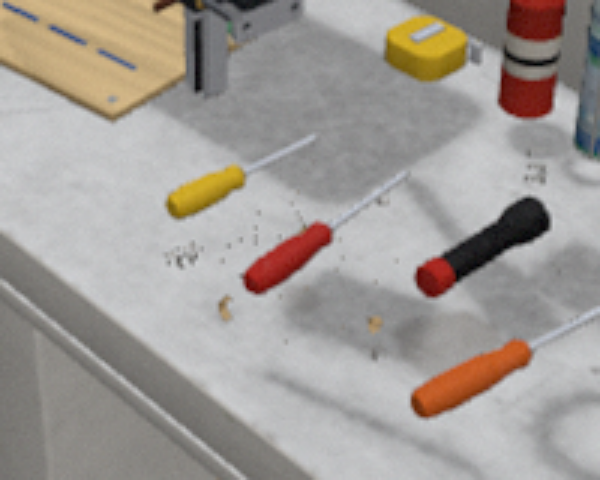

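The gripper came up empty (opening 10 mm). The yellow driver is still on the bench, at (322,235) in the wrist view. I'll measure where it is now.

Run:
```python
from h import *
c=grab("wrist")
a,ce,p=blobs(mask(c,18,35,150,60),(290,175,355,290))[0]; print("yel",a,ce.round(1),axis(cast(c,p,12.5)),cast(c,ce,12.5).round(1))
s=manip.state(); R=Ro.from_quat(s["ee_rot"]).as_matrix(); M=c["camera_from_world"]
o=-M[:3,:3].T@M[:3,3]; print("cam",o.round(1),"axis",(-M[2,:3]).round(3))
# where TCP & grasp point project
for k in (0,-19):
    q=np.array(s["eef_pos"])+R[:,2]*k; v=M[:3,:3]@q+M[:3,3]; v=v*[1,-1,-1]; r=np.hypot(v[0],v[1]); th=np.arctan2(r,v[2]); print(k,np.round([c["cx"]+c["fx"]*th*v[0]/r,c["cy"]+c["fy"]*th*v[1]/r],1))
```

```text
yel 2810 [320.9 233.5] (array([441.1, -74.4]), 79.3, 25.8, 178.2) [[437.7 -74. ]]
cam [360.1 -70.8 294.3] axis [ 0.274 -0.011 -0.962]
0 [319.6 274.3]
-19 [319.5 287.4]
```

The handle hasn't moved and the geometry agrees with the images. The pads must have met it too high and slid over the top, since the grasp point was 23 mm up. I'll retry with the tips almost on the bench and close slowly.

```bash
python3 -m crank '0 0 0 0 5; 0 0 3 0 5; 0 0 6 0 5; 0 0 8 0 5; 0 0 8.8 0 5; 0 0 9.1 0 5; 0 0 9.2 0 5; 0 0 9.2 0 5' && python3 -m crank '0 0 0.15 0 5; 0 0 0.15 0 5;0 0 0.15 0 5' && python3 -c "
from h import *
go(441,-74.3,1,87.5)"
```

```text
clock: 5.15
eef_pos: [440.8, -75.0, 2.2]
ee_rot: [0.021, 1.0, 0.0, 0.0]
force: [-0.3, 1.3, -0.2]
gripper_width: 49.9
gripper_force: 0.0
clock: 5.52
eef_pos: [440.5, -75.0, 0.4]
ee_rot: [0.021, 1.0, -0.0, 0.0]
force: [0.5, 0.7, -0.8]
gripper_width: 50.0
gripper_force: 0.0
shift [-0.05  0.07 -0.06] turn 0.0 | at [ 4.405e+02 -7.500e+01  4.000e-01] yang 87.5 tilt z [ 0. -0. -1.] q7 1.91 t 5.5 w 50.0
```

```bash
python3 -m crank '0 0 0 0 3; 0 0 0 0 2.6; 0 0 0 0 2.4; 0 0 0 0 2.2; 0 0 0 0 2.2; 0 0 0 0 2.2' 30
```

```text
clock: 6.28
eef_pos: [440.4, -75.0, 0.3]
ee_rot: [0.021, 1.0, -0.0, -0.0]
force: [-1.9, 0.0, -0.3]
gripper_width: 24.1
gripper_force: 30.0
```

Held at 24.1 mm with 30 N. Lifting.

```bash
python3 -m crank '0 0 -0.5 0 1.8; 0 0 -2 0 1.8; 0 0 -6 0 1.8; 0 0 -9 0 1.8; 0 0 -9 0 1.8' 45 && python3 -c "
from h import *
go(509.7,214.5,90,97)"
```

```text
clock: 6.9
eef_pos: [441.7, -75.0, 92.8]
ee_rot: [0.021, 1.0, 0.0, 0.002]
force: [-0.3, 0.2, -2.1]
gripper_width: 24.1
gripper_force: 45.0
shift [-5.55 29.21  0.32] turn -9.5 | at [441.7 -75.   92.8] yang 87.5 tilt z [ 0.004  0.001 -1.   ] q7 1.79 t 6.9 w 24.1
```

```bash
python3 -m crank '-1 5 0 -2 1.8; -2 10 0 -4 1.8; -3 15 0 -6 1.8; -4 20 0 -8 1.8; -5 25 0 -9.5 1.8; -5.4 28 0 -9.5 1.8; -5.55 29.1 0 -9.5 1.8; -5.55 29.2 0 -9.5 1.8; -5.55 29.2 0 -9.5 1.8' && python3 -c "
from h import *
go(509.7,214.5,12.8,97)"
```

```text
clock: 8.02
eef_pos: [508.3, 212.9, 90.2]
ee_rot: [-0.061, 0.998, -0.0, -0.0]
force: [1.1, -0.0, -1.2]
gripper_width: 24.1
gripper_force: 45.0
shift [-0.16  0.15  7.74] turn -0.0 | at [508.3 212.9  90.2] yang 97.0 tilt z [-0.    -0.001 -1.   ] q7 1.39 t 8.0 w 24.1
```

```bash
python3 -m crank '-0.1 0.1 3 0 1.8; -0.15 0.15 5.5 0 1.8; -0.15 0.15 7 0 1.8; -0.15 0.15 7.5 0 1.8; -0.15 0.15 7.7 0 1.8; -0.15 0.15 7.7 0 1.8; -0.15 0.15 7.7 0 1.8' && python3 -c "
from h import *
go(509.7,214.5,12.6,97)"
```

```text
clock: 8.9
eef_pos: [510.0, 216.2, 13.8]
ee_rot: [-0.061, 0.998, 0.0, 0.0]
force: [-0.4, -0.4, -1.2]
gripper_width: 24.4
gripper_force: 45.0
shift [ 0.05 -0.16  0.12] turn 0.0 | at [510.  216.2  13.8] yang 97.0 tilt z [ 0.001  0.    -1.   ] q7 1.43 t 8.9 w 24.4
```

```bash
python3 -m crank '0 -0.15 0.1 0 1.8; 0 -0.15 0.1 0 1.8; 0 -0.15 0.1 0 1.8' && python3 -m crank '0 0 0 0 2.6; 0 0 0 0 3.2; 0 0 0 0 4.6; 0 0 0 0 4.6; 0 0 -1 0 4.6; 0 0 -4 0 4.6; 0 0 -8 0 4.6; 0 0 -12 0 5; 0 0 -13 0 5; 0 0 -13 0 5'
python3 - <<'E'
from h import *
c=grab("wrist","w3")
E
```

```text
clock: 9.28
eef_pos: [509.9, 214.5, 12.3]
ee_rot: [-0.061, 0.998, -0.0, 0.0]
force: [-0.2, -0.5, -0.8]
gripper_width: 24.4
gripper_force: 45.0
clock: 10.52
eef_pos: [510.0, 214.7, 142.8]
ee_rot: [-0.061, 0.998, 0.0, 0.0]
force: [0.4, 0.1, -0.5]
gripper_width: 49.9
gripper_force: 0.0
```

View pics/w3.png

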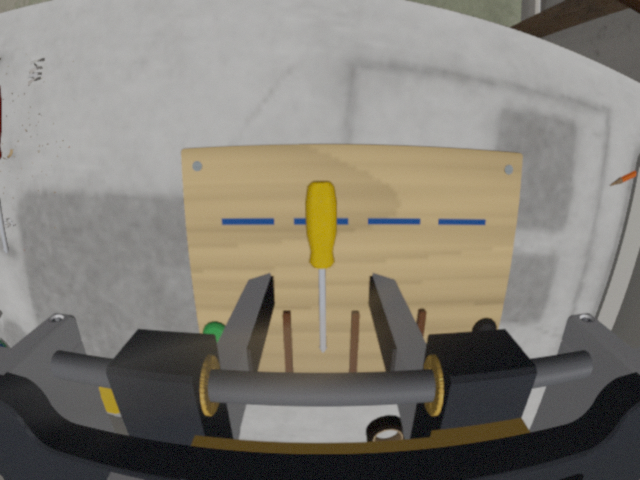

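Yellow lies straight in the second bay from green, with its handle centred at about (321,224) on the blue line at row 221. I'll check it numerically and set up the torch.

Run:
```python
from h import *
c=grab("wrist")
a,ce,p=blobs(mask(c,18,35,150,60),(290,170,355,280))[0]; print("yel",axis(cast(c,p,24.5)))
for a,ce,p in blobs(mask(c,100,130,80,30),(200,205,500,240),30): print("blue",a,ce.round(1),cast(c,ce,12).round(1))
go(556.5,-290.3,140,89.1)
```

```text
yel (array([510.2, 215.4]), 78.8, 26.4, 7.6)
blue 255 [247.8 222. ] [[517.5 147.9]]
blue 255 [394. 222.] [[500.9 282.4]]
blue 201 [461.5 222.4] [[492.5 349.3]]
blue 53 [299.8 222. ] [[511.7 196. ]]
blue 50 [342.5 222. ] [[506.9 234.8]]
shift [  1.51 -50.66   0.17] turn 7.9 | at [509.4 214.3 141.4] yang 97.0 tilt z [-0.001 -0.001 -1.   ] q7 1.37 t 10.6 w 49.9
```

```bash
python3 -m crank '0 -5 0 1 6; 0.5 -10.5 0 2 6; 1 -16.5 0 3 6; 1.3 -22.5 0 4 6; 1.5 -28.5 0 5 6; 1.5 -34 0 6 6; 3.5 -38 0 7 6; 5.5 -41 0 8 6; 7.5 -42 0 8 6; 7.5 -42 0 8 6'
python3 - <<'E'
from h import *
c=grab("wrist","w4")
for b in blobs(mask(c,170,6,120,50),(0,0,640,360),100)[:3]: print(b[0],b[1].round(1),cast(c,b[1],17.5).round(1))
go(556.5,-290.3,140,89.1)
E
```

```text
clock: 11.88
eef_pos: [485.5, -211.7, 141.8]
ee_rot: [0.009, 1.0, 0.0, -0.001]
force: [-0.2, 1.0, 0.1]
gripper_width: 59.7
gripper_force: 0.0
2788 [345.6 159.6] [[ 428.1 -188.4]]
751 [236.5 239.5] [[ 498.9 -289.5]]
299 [  5.4 335.3] [[ 633.6 -657.7]]
shift [-7.12 -7.84  0.18] turn -0.0 | at [ 486.6 -210.8  141.9] yang 89.1 tilt z [-0.001  0.001 -1.   ] q7 2.1 t 11.9 w 59.9
```

View pics/w4.png

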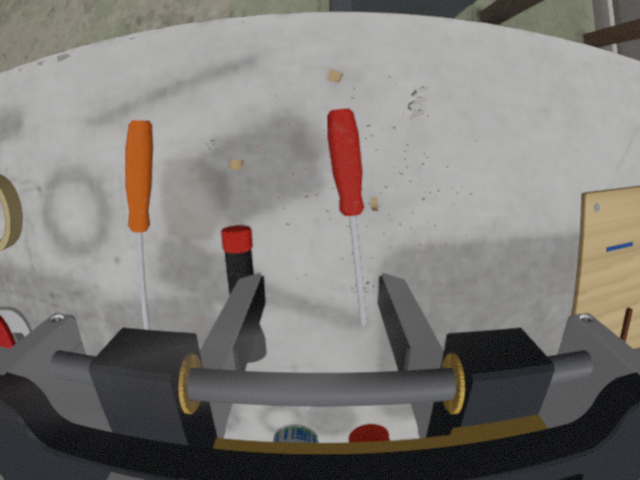

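The red tail cap at (236,240) agrees with the top-view measurement, and the path down is clear. Going for the torch.

```bash
python3 -m crank '-4 -4 0 0 6; -7.1 -7.8 0 0 6; -7.2 -7.85 3 0 6; -7.2 -7.85 7 0 6; -7.2 -7.85 10.5 0 6; -7.2 -7.85 13 0 6; -7.2 -7.85 13.8 0 6; -7.2 -7.85 14 0 6; -7.2 -7.85 14 0 6; -7.2 -7.85 14 0 6' 30 && python3 -c "
from h import *
go(557,-290.3,1,89.1)"
```

```text
clock: 13.18
eef_pos: [558.2, -291.3, 3.2]
ee_rot: [0.008, 1.0, -0.0, 0.001]
force: [-0.0, 0.5, 0.2]
gripper_width: 59.8
gripper_force: 0.0
shift [0.12 0.1  0.22] turn -0.1 | at [ 558.2 -291.3    3.2] yang 89.0 tilt z [ 0.001 -0.    -1.   ] q7 2.3 t 13.2 w 59.8
```

```bash
python3 -m crank '0.1 0.05 0.15 0 5; 0.1 0.05 0.15 0 4; 0.1 0.05 0.15 0 3; 0.1 0.05 0.15 0 2.6; 0.1 0.05 0.15 0 2.6; 0.1 0.05 0.15 0 2.6' 40 && python3 -m crank '0 0 -0.5 0 2.4; 0 0 -2 0 2.4; 0 0 -6 0 2.4; 0 0 -9 0 2.4; 0 0 -9 0 2.4' 45 && python3 -c "
from h import *
go(517.8,147.4,90,97)"
```

```text
clock: 13.92
eef_pos: [556.6, -290.7, 0.9]
ee_rot: [0.008, 1.0, -0.0, 0.0]
force: [-0.4, 0.7, 2.9]
gripper_width: 32.4
gripper_force: 39.9
clock: 14.55
eef_pos: [557.9, -291.5, 93.9]
ee_rot: [0.008, 1.0, -0.001, 0.002]
force: [-0.2, -0.6, -1.2]
gripper_width: 32.7
gripper_force: 44.9
shift [ 4.75 43.81  0.31] turn -8.0 | at [ 557.9 -291.5   93.9] yang 89.0 tilt z [ 0.004 -0.002 -1.   ] q7 2.26 t 14.6 w 32.7
```

```bash
python3 -m crank '0.5 5 0 -1 2.4; 1 11 0 -2 2.4; 1.7 17 0 -3 2.4; 2.4 23 0 -4.5 2.4; 3 29 0 -6 2.4; 3.8 35 0 -7 2.4; 4.4 40 0 -8 2.4; 4.7 43 0 -8 2.4; 4.75 43.8 0 -8 2.4; 4.75 43.8 0 -8 2.4' && python3 -m crank '0 0 0 0 2.4;0 0 0 0 2.4' && python3 -c "
from h import *
go(517.8,147.4,13.2,97)"
```

```text
clock: 15.8
eef_pos: [516.4, 147.5, 90.6]
ee_rot: [-0.061, 0.998, -0.0, -0.0]
force: [0.1, -0.7, -0.8]
gripper_width: 32.5
gripper_force: 44.9
clock: 16.05
eef_pos: [516.6, 146.9, 90.8]
ee_rot: [-0.061, 0.998, -0.0, 0.0]
force: [-0.9, -0.1, -0.3]
gripper_width: 32.9
gripper_force: 44.9
shift [-0.12  0.03  7.76] turn -0.0 | at [516.6 146.9  90.8] yang 97.0 tilt z [ 0. -0. -1.] q7 1.55 t 16.1 w 32.9
```

```bash
python3 -m crank '-0.1 0 3 0 2.4; -0.1 0 5.5 0 2.4; -0.1 0 7 0 2.4; -0.1 0 7.5 0 2.4; -0.1 0 7.7 0 2.4; -0.1 0 7.75 0 2.4; -0.1 0 7.75 0 2.4; -0.1 0 7.75 0 2.4' && python3 -m crank '0 0 0 0 3.4; 0 0 0 0 4; 0 0 0 0 5.2; 0 0 0 0 5.2; 0 0 -1 0 5.2; 0 0 -4 0 5.2; 0 0 -8 0 5.2; 0 0 -12 0 5.2; 0 0 -13 0 5.2; 0 0 -13 0 5.2' && python3 -c "
from h import *
go(431.3,-189.8,140,95.4)"
```

```text
clock: 17.05
eef_pos: [517.6, 148.2, 13.6]
ee_rot: [-0.061, 0.998, 0.0, 0.0]
force: [0.1, 0.3, -1.3]
gripper_width: 32.6
gripper_force: 44.9
clock: 18.3
eef_pos: [517.6, 148.3, 143.7]
ee_rot: [-0.061, 0.998, 0.0, 0.0]
force: [-0.2, -0.5, 0.1]
gripper_width: 51.9
gripper_force: 0.0
shift [ 12.71 -32.5    0.35] turn 1.6 | at [517.6 148.3 143.7] yang 97.0 tilt z [ 0.001  0.001 -1.   ] q7 1.52 t 18.3 w 51.9
```

```bash
python3 -m crank '1.5 -4 0 0.5 5.2; 3.5 -9 0 1 5.2; 5.5 -14 0 1.6 5.2; 7.5 -19 0 1.6 5.2; 9.5 -24 0 1.6 5.2; 11.5 -29 0 1.6 5.2; 12.6 -32 0 1.6 5.2; 12.7 -32.5 0.3 1.6 5.2; 12.7 -32.5 0.3 1.6 5.2; 12.7 -32.5 0.3 1.6 5.2' && python3 -c "
from h import *
go(431.3,-189.8,0.6,95.4)"
```

```text
clock: 19.55
eef_pos: [431.4, -188.9, 139.9]
ee_rot: [-0.048, 0.999, 0.0, -0.0]
force: [-0.6, -0.0, 0.2]
gripper_width: 51.7
gripper_force: 0.0
shift [ 1.000e-02 -1.000e-01  1.393e+01] turn 0.1 | at [ 431.4 -188.9  139.9] yang 95.5 tilt z [-0.001  0.    -1.   ] q7 2.19 t 19.6 w 51.7
```

```bash
python3 -m crank '0 0 4 0 5; 0 0 8 0 5; 0 0 11 0 5; 0 0 13 0 5; 0 0 13.7 0 5; 0 0 13.9 0 5; 0 0 13.9 0 5; 0 0 13.9 0 5' && python3 -m crank '0 0 0 0 3; 0 0 0 0 2.6; 0 0 0 0 2.4; 0 0 0 0 2.2; 0 0 0 0 2.2; 0 0 0 0 2.2' 30
```

```text
clock: 20.55
eef_pos: [431.7, -189.9, 1.9]
ee_rot: [-0.048, 0.999, -0.0, 0.001]
force: [0.6, -0.2, 0.5]
gripper_width: 50.0
gripper_force: 0.0
clock: 21.3
eef_pos: [431.3, -189.9, 1.3]
ee_rot: [-0.047, 0.999, 0.0, -0.0]
force: [0.0, 2.2, 3.8]
gripper_width: 24.2
gripper_force: 30.0
```

```bash
python3 -m crank '0 0 -0.5 0 1.8; 0 0 -2 0 1.8; 0 0 -6 0 1.8; 0 0 -9 0 1.8; 0 0 -9 0 1.8; 0 0 -9 0 1.8' 45 && python3 -c "
from h import *
go(501.3,281.8,90,97)"
```

```text
clock: 22.05
eef_pos: [431.1, -189.7, 91.3]
ee_rot: [-0.048, 0.999, 0.0, 0.0]
force: [0.4, 0.7, -1.5]
gripper_width: 24.1
gripper_force: 45.0
shift [-11.47  46.27   0.14] turn -1.5 | at [ 431.1 -189.7   91.3] yang 95.5 tilt z [ 0.  0. -1.] q7 2.27 t 22.1 w 24.1
```

```bash
python3 -m crank '-1.2 5 0 -0.5 1.8; -2.7 11 0 -1 1.8; -4.2 17 0 -1.5 1.8; -5.7 23 0 -1.5 1.8; -7.2 29 0 -1.5 1.8; -8.7 35 0 -1.5 1.8; -10.2 41 0 -1.5 1.8; -11.2 45 0 -1.5 1.8; -11.5 46.3 0 -1.5 1.8; -11.5 46.3 0 -1.5 1.8' && python3 -m crank '0 0 0 0 1.8;0 0 0 0 1.8' && python3 -c "
from h import *
go(501.3,281.8,13,97)"
```

```text
clock: 23.3
eef_pos: [501.4, 281.5, 90.3]
ee_rot: [-0.061, 0.998, -0.001, -0.001]
force: [0.6, 0.3, -1.4]
gripper_width: 23.9
gripper_force: 45.0
clock: 23.55
eef_pos: [502.0, 280.6, 91.3]
ee_rot: [-0.06, 0.998, -0.0, -0.0]
force: [-0.6, -0.0, -1.1]
gripper_width: 23.9
gripper_force: 45.0
shift [0.05 0.13 7.83] turn -0.2 | at [502.  280.6  91.3] yang 96.8 tilt z [-0. -0. -1.] q7 1.35 t 23.6 w 23.9
```

```bash
python3 -m crank '0 0.1 3 0 1.8; 0 0.1 5.5 0 1.8; 0 0.1 7 0 1.8; 0 0.1 7.5 0 1.8; 0 0.1 7.7 0 1.8; 0 0.1 7.8 0 1.8; 0 0.1 7.8 0 1.8; 0 0.1 7.8 0 1.8' && python3 -m crank '0 0 0 0 2.6; 0 0 0 0 3.2; 0 0 0 0 4.6; 0 0 0 0 4.6; 0 0 -1 0 4.6; 0 0 -4 0 4.6; 0 0 -8 0 4.6; 0 0 -12 0 5; 0 0 -13 0 5; 0 0 -13 0 5' && python3 -c "
from h import *
grab('wrist','w5')
go(436,-388.3,140,82.8)"
```

```text
clock: 24.55
eef_pos: [501.8, 283.0, 13.6]
ee_rot: [-0.061, 0.998, 0.0, 0.0]
force: [0.0, -0.9, -1.1]
gripper_width: 23.9
gripper_force: 45.0
clock: 25.8
eef_pos: [501.8, 283.0, 143.8]
ee_rot: [-0.061, 0.998, 0.0, 0.0]
force: [0.4, 0.2, -0.7]
gripper_width: 49.9
gripper_force: 0.0
shift [ 14.61 -65.83   0.3 ] turn 14.1 | at [501.4 282.8 142.8] yang 96.9 tilt z [-0. -0. -1.] q7 1.32 t 25.9 w 49.9
```

View pics/w5.png

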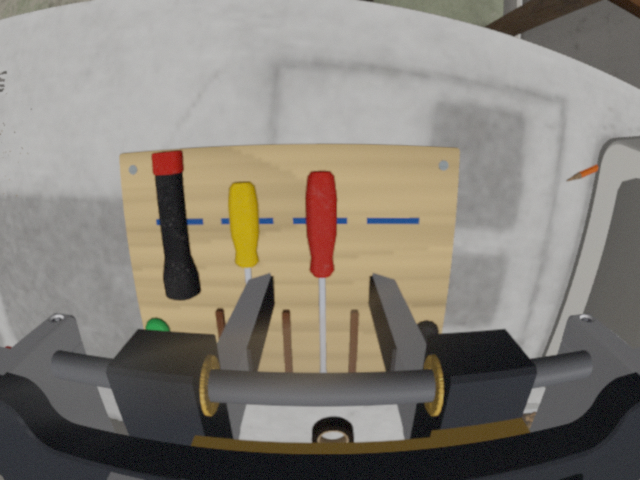

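Torch, yellow and red are in their bays, with handles across the blue lines at row ~220. The free line is at (393,220). Now the orange driver.

```bash
python3 -m crank '1 -4 0 1 5; 2.2 -10 0 2 5; 3.5 -16 0 4 5; 4.8 -22 0 5 5; 6 -28 0 7 5; 7.5 -34 0 8 5; 9 -40 0 10 5; 10.5 -46 0 11 5; 12 -52 0 13 5; 13.2 -58 0 14.1 5' && python3 -c "
from h import *
go(436,-388.3,140,82.8)"
```

```text
clock: 27.1
eef_pos: [439.8, -310.4, 142.2]
ee_rot: [0.063, 0.998, 0.0, -0.001]
force: [0.7, 0.1, 1.0]
gripper_width: 50.0
gripper_force: 0.0
shift [-0.6  -7.78  0.22] turn 0.0 | at [ 439.8 -310.4  142.2] yang 82.8 tilt z [-0.001  0.    -1.   ] q7 2.3 t 27.1 w 50.0
```

```bash
python3 -m crank '-0.3 -4 0 0 5; -0.5 -7 0 0 5; -0.5 -7.5 0 0 5; -0.5 -7.5 0 0 5; -0.5 -7.5 0 0 5' && python3 -c "
from h import *
go(435.5,-388.2,0.6,82.8)"
```

```text
clock: 27.72
eef_pos: [436.7, -382.6, 143.0]
ee_rot: [0.062, 0.998, 0.0, -0.0]
force: [-0.4, 0.5, -0.1]
gripper_width: 50.3
gripper_force: 0.0
shift [ 0.04 -0.58 14.24] turn 0.1 | at [ 436.7 -382.6  143. ] yang 82.9 tilt z [-0.     0.001 -1.   ] q7 2.44 t 27.7 w 50.3
```

```bash
python3 -m crank '0 -0.5 2 0 5; 0 -0.55 6 0 5; 0 -0.55 10 0 5; 0 -0.55 12.5 0 5; 0 -0.55 13.8 0 5; 0 -0.55 14.2 0 5; 0 -0.55 14.2 0 5; 0 -0.55 14.2 0 5' && python3 -m crank '0 0 0 0 3; 0 0 0 0 2.6; 0 0 0 0 2.4; 0 0 0 0 2.2; 0 0 0 0 2.2; 0 0 0 0 2.2' 30
```

```text
clock: 28.72
eef_pos: [436.1, -389.6, 2.1]
ee_rot: [0.062, 0.998, -0.0, 0.001]
force: [0.1, 0.5, 0.0]
gripper_width: 50.2
gripper_force: 0.0
clock: 29.48
eef_pos: [435.8, -389.3, 1.4]
ee_rot: [0.062, 0.998, -0.0, 0.0]
force: [-0.4, 2.3, 4.1]
gripper_width: 24.3
gripper_force: 30.0
```

```bash
python3 -m crank '0 0 -0.5 0 1.8; 0 0 -2 0 1.8; 0 0 -6 0 1.8; 0 0 -9 0 1.8; 0 0 -9 0 1.8; 0 0 -9 0 1.8' 45 && python3 -c "
from h import *
go(492.9,349.4,90,97)"
```

```text
clock: 30.22
eef_pos: [435.6, -389.0, 91.2]
ee_rot: [0.062, 0.998, 0.0, 0.0]
force: [-0.0, -0.1, -0.8]
gripper_width: 23.7
gripper_force: 45.0
shift [ 3.51 73.98  0.14] turn -14.2 | at [ 435.6 -389.    91.2] yang 82.8 tilt z [ 0.  0. -1.] q7 2.49 t 30.2 w 23.7
```

```bash
python3 -m crank '0.2 5 0 -1 1.8; 0.5 11 0 -2 1.8; 0.8 17 0 -3 1.8; 1.1 23 0 -5 1.8; 1.4 29 0 -6 1.8; 1.7 35 0 -8 1.8; 2 41 0 -9 1.8; 2.3 47 0 -11 1.8; 2.5 53 0 -12 1.8; 2.8 59 0 -13 1.8' && python3 -c "
from h import *
go(492.9,349.4,90,97)"
```

```text
clock: 31.48
eef_pos: [480.9, 201.3, 90.7]
ee_rot: [-0.051, 0.999, -0.0, -0.0]
force: [1.0, -0.1, -0.2]
gripper_width: 23.7
gripper_force: 45.0
shift [-2.71 14.61  0.05] turn -1.1 | at [480.9 201.3  90.7] yang 95.9 tilt z [-0.001 -0.001 -1.   ] q7 1.48 t 31.5 w 23.7
```

```bash
python3 -m crank '-1 5 0 -1.1 1.8; -2 10 0 -1.1 1.8; -2.6 13.5 0 -1.1 1.8; -2.7 14.4 0 -1.1 1.8; -2.7 14.4 0 -1.1 1.8; -2.7 14.4 0 -1.1 1.8; -2.7 14.4 0 -1.1 1.8' && python3 -c "
from h import *
go(492.9,349.4,13.4,97)"
```

```text
clock: 32.35
eef_pos: [493.9, 344.5, 91.4]
ee_rot: [-0.06, 0.998, -0.0, 0.0]
force: [0.7, 0.7, -0.8]
gripper_width: 24.2
gripper_force: 45.0
shift [0.04 0.5  7.8 ] turn -0.1 | at [493.9 344.5  91.4] yang 96.9 tilt z [ 0. -0. -1.] q7 1.3 t 32.4 w 24.2
```

```bash
python3 -m crank '0 0.45 3 0 1.8; 0 0.45 5.5 0 1.8; 0 0.45 7 0 1.8; 0 0.45 7.5 0 1.8; 0 0.45 7.7 0 1.8; 0 0.45 7.75 0 1.8; 0 0.45 7.75 0 1.8; 0 0.45 7.75 0 1.8' && python3 -m crank '0 0 0 0 2.6; 0 0 0 0 3.2; 0 0 0 0 4.6; 0 0 0 0 4.6; 0 0 -1 0 4.6; 0 0 -4 0 4.6; 0 0 -8 0 4.6; 0 0 -12 0 5; 0 0 -13 0 5; 0 0 -13 0 5' && python3 -m crank '0 5 -1 0 5; 0 10 -2 0 5; 0 15 -3 0 5; 0 20 -4 0 5; 0 22 -4 0 5; 0 22 -4 0 5'
python3 - <<'E'
from h import *
c=grab("top"); cv2.imwrite("pics/t6.png",cv2.resize(c["image"][180:340,110:310,::-1],None,fx=3,fy=3))
E
```

```text
clock: 33.35
eef_pos: [493.2, 350.2, 14.1]
ee_rot: [-0.061, 0.998, 0.0, 0.0]
force: [0.0, -0.7, -0.6]
gripper_width: 24.3
gripper_force: 45.0
clock: 34.6
eef_pos: [493.1, 350.2, 144.2]
ee_rot: [-0.061, 0.998, 0.0, 0.0]
force: [-0.2, 0.2, 0.3]
gripper_width: 49.8
gripper_force: 0.0
clock: 35.35
eef_pos: [467.8, 553.2, 179.6]
ee_rot: [-0.056, 0.998, -0.013, -0.005]
force: [-28.7, -93.6, 27.4]
gripper_width: 7.4
gripper_force: 47.0
```

View pics/t6.png

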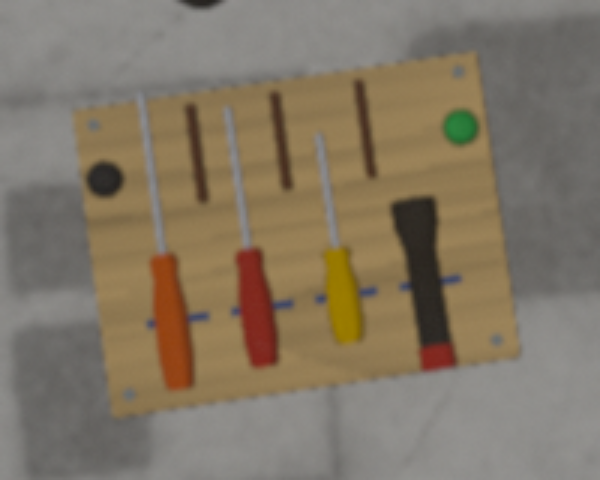

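The board looks right, but my retreat to the left pushed a finger into the plastic bin (94 N at the wrist). I'll back off at once.

```bash
python3 -m crank '0 -3 0 0 5; 0 -7 -1 0 5; 0 -11 -2 0 5; 0 -11 -5 0 5; 0 -11 -5 0 5; 0 -11 -5 0 5'
python3 - <<'E'
from h import *
c=grab("top","t7")
for nm,b,m,z in [("yel",(205,255,235,300),mask(c,18,35,150,60),24.5),("red",(180,255,206,308),mask(c,170,6,120,50),24.5),("ora",(150,255,180,315),mask(c,3,16,150,60),24.5),
  ("torch",(235,240,265,306),mask(c,0,179,0,0,255,60)|mask(c,170,6,120,50),29.5)]:
    print(nm,axis(cast(c,blobs(m,b)[0][2],z)))
g=grab("scene","s7")
go(0,0,0,90)
E
```

```text
clock: 36.15
eef_pos: [479.3, 459.2, 232.2]
ee_rot: [-0.061, 0.998, -0.001, -0.001]
force: [0.6, -0.1, 0.2]
gripper_width: 49.9
gripper_force: 0.0
yel (array([509.2, 215.2]), 76.4, 26.5, 8.1)
red (array([502.2, 283.7]), 91.9, 24.7, 6.4)
ora (array([492. , 350.5]), 106.9, 26.4, 5.1)
torch (array([517.6, 146.1]), 133.3, 31.2, 9.8)
shift [ 53.1  -39.73  23.36] turn 7.0 | at [479.3 459.1 232.2] yang 97.0 tilt z [-0.001 -0.002 -1.   ] q7 1.09 t 36.2 w 49.7
```

View pics/t7.png

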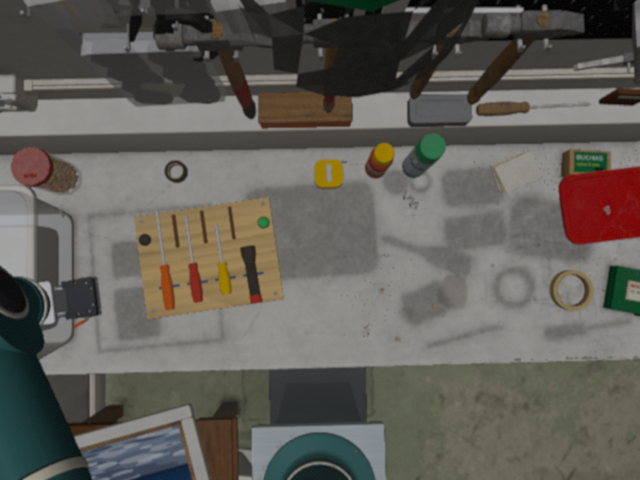

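View pics/s7.png

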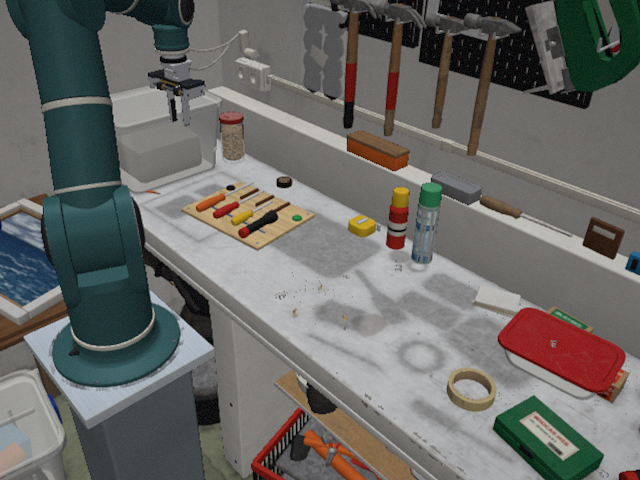

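All four tools sit within about 2 mm of their blue lines. The bin and the bystanders look unmoved: bin edge at (72,265), cans at (380,160) and (425,155), tape at (328,173). I'll check the angles more carefully, because the torch tapers.

Run:
```python
from h import *
c=grab("top")
for nm,b,m,z in [("yel",(205,255,235,300),mask(c,18,35,150,60),24.5),("red",(180,255,206,308),mask(c,170,6,120,50),24.5),("ora",(150,255,180,315),mask(c,3,16,150,60),24.5),
  ("torch",(235,240,265,306),mask(c,0,179,0,0,255,60)|mask(c,170,6,120,50),29.5)]:
    P=cast(c,blobs(m,b)[0][2],z).astype(np.float32); v=cv2.fitLine(P,cv2.DIST_L2,0,.01,.01).ravel()
    print(nm,"angle",round(np.degrees(np.arctan(v[1]/v[0])),1))
```

```text
yel angle 7.5
red angle 7.9
ora angle 7.0
torch angle 8.0
```

```bash
python3 -c "
from plant import manip
print(manip.job_done())"
```

```text
the job is handed in; nothing more can be done
None
```

The job is handed in at about 36 s: torch, yellow, red and orange lie in order from the green end, within about 2 mm of the blue lines and 1° of straight, but on the final retreat a finger hit the plastic bin, reading 94 N at the wrist after the hit (limit 120 N; peak not known).

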